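# Tip the weighed beads from the scale's scoop into their compartment of the stock case

## Task

The three stone beads in the scoop on the scale have been weighed: lift the scoop by its handle, carry it over without spilling, and tip all three into the compartment of the wooden stock case that already holds a bead of the same shape, with the scoop low over it so that they do not drop hard. Then set the empty scoop back in the middle of the scale's plate and let go. Do not touch the beads with the gripper, leave the other beads in the case where they are, and do not disturb the bracelet stand, cups, gift box or bracelet.

Things in the scene. Friction and masses are not known exactly. Their poses are not given: they have to be found in the camera images.
- scoop: Loose weighing scoop on the scale, three beads in it: steel pan 120 mm long, floor 3 mm, walls 26 mm high (22 mm at the sides near the front), 92 mm wide, its front 50 mm narrowing to 62 mm at the open front edge; wooden handle behind. 0.14 to 0.23 kg, the pan most of it. Origin: underside, middle of the pan. x to the open front edge, y to its left, z up.
- scoop_handle (a point): Middle of the scoop's handle, 112 mm behind the pan's middle and 40 mm above its underside; axes of the scoop. The handle is a straight wooden bar 78 mm long, 16 mm wide and 28 mm tall with flat upright sides; it rises 10 degrees towards its free end.
- scoop_lip (a point): Middle of the scoop's open front edge, on its inner floor: 60 mm ahead of the pan's middle, 3 mm above the underside; axes of the scoop. There is no wall here: the beads leave over this edge when it is tipped down. They may begin to roll at about 10 degrees and all have slid out by 45.
- scale_plate (a point): Centre of the top of the bench scale's square steel plate, 120 x 120 x 4 mm, 54 mm above the table, rigid. The scale is fixed, its white housing 190 mm deep and 150 mm wide. Its x axis points away from its display, which lies 93 mm on the -x side of this point, 42 mm high, under the scoop's handle. z up.
- bead1: Loose barrel-shaped bead of yellow stone in the scoop, 38 mm long, 20 mm thick in the middle, 11 mm at the ends, 20 g, lying on its side. Origin at its centre, x along its length.
- bead2: Second barrel-shaped bead in the scoop, the same as bead1.
- bead3: Third barrel-shaped bead in the scoop, the same as bead1.
- case_left (a point): Centre of the inner floor of the +y compartment of the stock case: fixed, wooden, 300 mm along its y, 112 mm along its x, 46 mm high, open on top, walls, dividers and floor 6 mm thick; three compartments in a row, each 100 mm (x) by 92 mm (y) inside and 40 mm deep, 98 mm apart. x to its far long side, y along the row, z up.
- case_mid (a point): Centre of the inner floor of the middle compartment of the stock case; same axes and sizes.
- case_right (a point): Centre of the inner floor of the compartment at the -y end of the stock case, 98 mm from the middle one; same axes and sizes.
- stock_barrel: Loose barrel-shaped bead, the same as bead1, lying in one of the case's compartments (any of the three). Origin at its centre.
- stock_round: Loose round bead of the same stone, 24 mm in diameter, lying in another compartment. Origin at its centre.
- stock_disc: Loose flat disc bead of the same stone, 30 mm across and 12 mm thick, lying flat in the remaining compartment. Origin at its centre.
- bar_stand: Bystander: loose T-shaped bracelet stand, a 90 x 70 mm wooden foot, a thin post and a padded bar 140 mm long (along its x), 36 mm thick, its top 183 mm high, with two bracelets on it. Stands between the scale and the case. Origin under the middle of the foot.
- cups: Bystander: two small porcelain cups, one in the other, 74 mm across and 84 mm high. Origin under the middle.
- gift_box: Bystander: closed yellow gift box 73 x 93 x 38 mm (x, y, z). Origin under the middle.
- bracelet: Bystander: dark wooden bead bracelet lying flat, 77 mm across and 15 mm high. Origin at its centre.

How it is judged:
By the outcome, as a careful person would: the job done as asked, in the order asked, and still so for the second after the job is handed in, with the robot touching nothing.
It also fails if it takes over 72 s, if anything falls off the work surface, if the arm or the gripper's body presses on something with over 40 N, if the wrist force passes 120 N, or if a joint passes its speed limit or range.

## Robot

A 7-joint arm with a two-finger parallel gripper is mounted at the origin on the work surface. World frame = base frame: x ahead of the robot, y to its left, z up, the work surface at z = 0. Lengths are in m, angles in rad, forces in N, time in s.
With the tool pointing down it reaches from about 0.4 to 0.85 m from the base axis. Payload 10.4 kg.
Tool frame: the origin (TCP) lies at the very end of the fingers, on their centre line; the grasp point (between the pads) lies 19 mm behind it; z points along the fingers, y is the line along which they close (so a half turn about z gives the same grasp; the last joint's range is limited). The gripper opens to 87 mm and grips with 3 to 60 N. Pads are 19 mm wide; open, the fingers measure 117 mm over their backs; the gripper's body (75 mm by 190 mm) begins 51 mm behind the grasp point.
Start: joints at [-1.259, 0.332, -0.065, 1.46, 0.022, 1.35, -0.088], TCP at [0.205, 0.59, 0.223] pointing down, gripper open.
Joint ranges: [-2.6, 2.6], [-0.5, 2.12], [-1.47, 1.34], [0.16, 2.42], [-1.27, 4.41], [0.06, 2.06], [-2.6, 2.6]. Speed limits (rad/s): [2.22, 2.22, 2.79, 2.79, 3.14, 3.14, 3.14].

## Interface

Orientations are given as a unit quaternion [x, y, z, w].
In Python, from bench import r gives the robot as it stands.
- The arm moves only by the shell command python3 -m crank 'ROWS' [FORCE]. ROWS is JSON, a list that holds one entry, the list of rows, each a list of 5 numbers: the shift along the tool's x, y, z in mm, then the turn about the tool's z in degrees, then the opening, from -1 (shut) to 1 (fully open). A call has 1 to 20 rows; each row is the pose to reach, as a shift and turn from the pose commanded when the call began, along the tool's axes at that moment; what a row does not reach only later rows make up. A row lasts 1/10 s, in which the tool goes at most 50 mm and 8.59 degrees, less where a joint would pass 70% of its speed; a pose out of reach is approached as far as the arm can. A call with a gripper value outside its range is refused whole. The fingers move at their own pace and stop on an object; FORCE is the grip in N (left out, the last holds). Time passes only in rows, so rows that repeat a pose let the fingers close. It gives the time, the measured TCP pose, the force, the opening and the grip force at its end, in the units of the state.
- r.read_state(): the state, without advancing time (a new reading comes with each control period).
- r.camera(name): name is "scene" or "top" or "wrist"; returns a dict with "image" (384x512x3 uint8, red, green, blue), "vfov" (degrees; the focal length in pixels is half the picture's height over the tangent of half this angle, whatever the lens; pixels are square), "cx", "cy" (the principal point, pixels), "k1" (the pictures are not rectified: a ray, as slopes to the right and down, at radius r is drawn at 1 + k1 r^2 times it, then the intrinsics apply), "eye" and "attitude" of the camera in the world. Camera axes: x right, y down, z forward; pixel columns grow to the right and rows downward; lengths in m; the calibration is good to about 2 mm. A picture is of the moment at which its call begins. There is no depth.
- r.close_job(): hands the job in; it is judged then, once.
The state is a dict: "time": time; "joint_positions": joint angles; "joint_vel": joint speeds; "joint_torque": joint torques, N m; "ee_pos": TCP position; "eef_rot": TCP orientation; "ft_force": force on the tool from outside, world axes, zero at the start; "torque": the same for the moment, N m; "width": finger opening in m; "grip_force": force on a finger pad.
Only numpy, scipy, OpenCV 4.12 (cv2) and the standard library are available. Lean on these libraries where they do the work, as an engineer would, in place of code of your own. Each camera call takes 0.05 s, during which the arm holds its last target. There are 200 camera calls.

## Working session

There is one attempt and no reset: what is moved stays moved. The work goes in short steps, Python scripts to look and compute and a shell command to move; the robot and the scene stay as the last step left them, time stands still between calls to the robot, and variables do not carry over. Pictures are saved under pics/ and viewed, at most 10 in all, crops included, and the job is handed in when it is done.

```bash
ls; mkdir -p pics
cat > h.py <<'E'
import numpy as np,cv2
from scipy.spatial.transform import Rotation as R
from bench import r
def cam(n,save=None):
    c=r.camera(n)
    if save: cv2.imwrite(f'pics/{save}.png',c['image'][:,:,::-1])
    return c
def att(c):
    a=np.array(c['attitude'],float)
    return a if a.shape==(3,3) else R.from_quat(a).as_matrix()
def ray(c,u,v):
    f=192/np.tan(np.radians(c['vfov'])/2)
    K=np.array([[f,0,c['cx']],[0,f,c['cy']],[0,0,1]])
    p=cv2.undistortPoints(np.array([[[u,v]]],float),K,np.array([c['k1'],0,0,0.]))[0,0]
    return np.array(c['eye']),att(c)@np.array([p[0],p[1],1])
def onz(c,u,v,z):
    e,d=ray(c,u,v); return e+d*(z-e[2])/d[2]
def px(c,P):
    f=192/np.tan(np.radians(c['vfov'])/2)
    q=att(c).T@(np.array(P)-np.array(c['eye'])); s=q[:2]/q[2]
    s=s*(1+c['k1']*(s@s)); return s*f+[c['cx'],c['cy']]
E
python3 - <<'E'
from h import *
import numpy as np
ims=[]
for n in ['top','scene']:
    c=cam(n,n+'0'); print(n,c['vfov'],c['cx'],c['cy'],c['k1'],c['eye'],c['attitude'])
    import pickle; pickle.dump(c,open(n+'0.pkl','wb'))
    cv2.imwrite(f'pics/{n}0b.png',cv2.resize(c['image'][:,:,::-1],(800,600)))
s=r.read_state(); print(s)
E
```

```text
pics
top 50.10502164470249 252.12219810894285 188.46043369831807 -0.07666045829585749 [ 0.27171801 -0.04529021  1.23807251] [-0.68507754  0.7211388  -0.07353629  0.07224962]
scene 51.968952171281835 262.9643896290184 191.26422845092185 -0.053673850101379025 [0.97497099 0.39597009 0.82867496] [ 0.37514964  0.86137893 -0.31470516 -0.13509162]
{'time': 0.1, 'joint_positions': array([-1.2586054 ,  0.3328229 , -0.06469168,  1.46084056,  0.02164642,
        1.34989222, -0.08849837]), 'joint_vel': array([ 2.03125855e-04, -2.27941065e-03, -8.11212094e-04, -1.98967733e-03,
       -2.17679720e-05, -1.79350351e-03,  1.11876580e-03]), 'joint_torque': array([ 2.11150858e-03, -6.24543214e+01,  2.48244207e-02, -3.90716457e+01,
       -6.14827336e-02,  3.65323119e-02,  2.11083920e-05]), 'ee_pos': array([0.20526937, 0.58997412, 0.22183262]), 'eef_rot': array([ 1.66603502e-01,  9.86023769e-01, -6.30997933e-04, -5.39423677e-05]), 'ft_force': array([-0.58624983, -0.45773129,  0.18476699]), 'torque': array([0.03704233, 0.00058461, 0.00510802]), 'grip_force': 0.0, 'width': 0.08700199562825578}
```

View pics/top0b.png

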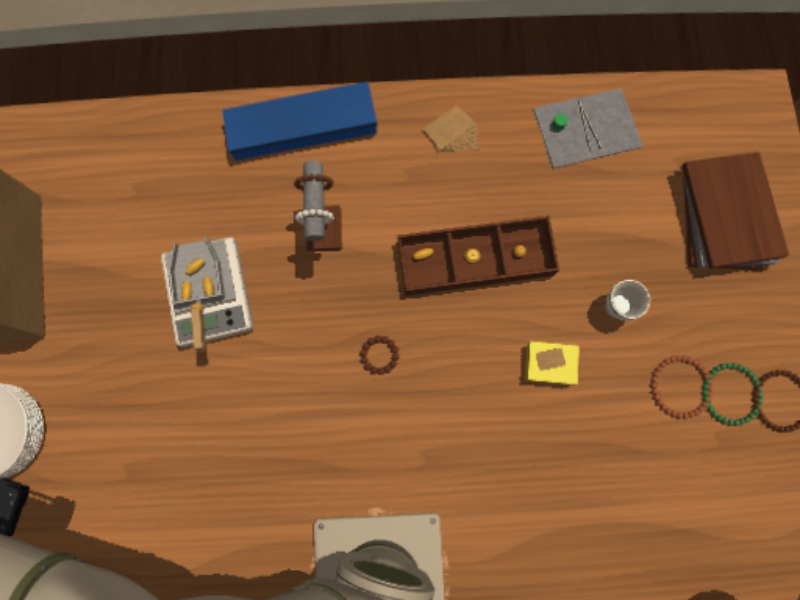

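View pics/scene0b.png

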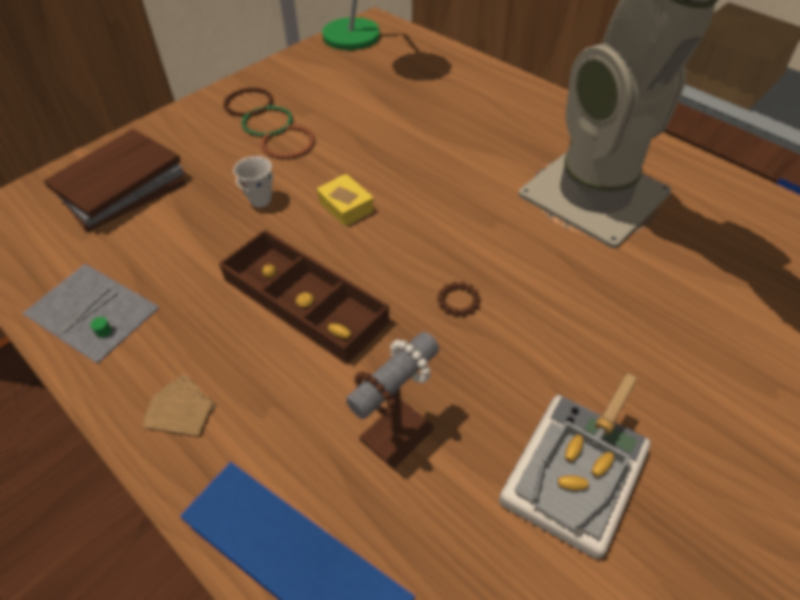

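The top view (800 px scale) shows the scoop on the scale at about (200,285), with its handle going down to (199,345). The case spans (398–558, 218–295), and the barrel bead is in the +y compartment at (423,254). The stand is at (318,215).

Run:
```python
from h import *
import pickle
c=pickle.load(open('top0.pkl','rb')); im=c['image'][:,:,::-1]
a=cv2.resize(im[145:235,95:195],None,fx=4,fy=4,interpolation=2); b=cv2.resize(im[125:215,250:360],None,fx=3.6,fy=4,interpolation=2)
cv2.imwrite('pics/z.png',np.hstack([a,b])); print(a.shape,b.shape)
P=lambda u,v,z:print(np.round(onz(c,u/1.5625,v/1.5625,z),3))
for n,u,v,z in [('case tl',398,237,.046),('tr',549,218,.046),('br',558,271,.046),('barrel',423,254,.016),('standbar',314,165,.165),('standbar2',314,238,.165),('bracelet',379,355,.01),('gift',553,363,.038),('cups',628,300,.08),('handle end',200,348,.1),('handle front',197,305,.09)]: print(n,end=' ');P(u,v,z)
```

```text
(360, 400, 3) (360, 396, 3)
case tl [ 0.634 -0.068  0.046]
tr [ 0.658 -0.365  0.046]
br [ 0.551 -0.371  0.046]
barrel [ 0.606 -0.115  0.016]
standbar [0.741 0.078 0.165]
standbar2 [0.604 0.081 0.165]
bracelet [ 0.412 -0.019  0.01 ]
gift [ 0.376 -0.345  0.038]
cups [ 0.481 -0.487  0.08 ]
handle end [0.43  0.299 0.1  ]
handle front [0.511 0.309 0.09 ]
```

View pics/z.png

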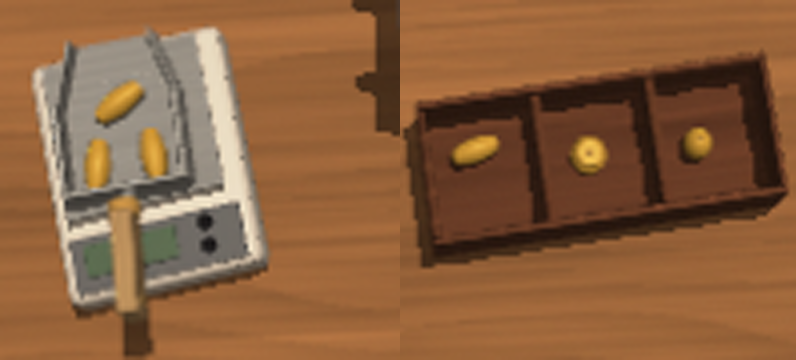

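Run:
```python
from h import *
import pickle
c=pickle.load(open('top0.pkl','rb'))
A=lambda x,y,z:onz(c,95+x/4,145+y/4,z)
B=lambda x,y,z:onz(c,250+(x-400)/3.6,125+y/4,z)
pr=lambda n,p:print(n,np.round(p,3))
for n,a in dict(h_front=(125,200,.101),h_free=(128,308,.115),lipL=(70,45,.076),lipR=(150,32,.076),backL=(67,207,.08),backR=(190,180,.08),pl_br=(224,188,.054),pl_tr=(195,35,.054),H_bl=(77,310,.045),H_tl=(35,70,.045),H_tr=(220,30,.045),H_br=(268,265,.045)).items(): pr(n,A(*a))
q={}
for n,a in dict(tl=(418,103,.046),tr=(765,54,.046),br=(787,190,.046),bl=(433,241,.046),bar=(475,151,.016),disc=(588,154,.018),rnd=(697,143,.018)).items(): q[n]=B(*a);pr(n,q[n])
ctr=(q['tl']+q['tr']+q['br']+q['bl'])/4; pr('case c',ctr)
d=(q['tl']+q['bl']-q['tr']-q['br'])[:2]; d/=np.linalg.norm(d); print('case yaw',np.degrees(np.arctan2(-d[0],d[1]))); pr('case_left',ctr[:2]+.098*d)
s=r.read_state(); M=R.from_quat(s['eef_rot']).as_matrix(); print(M.round(3))
```

```text
h_front [0.509 0.305 0.101]
h_free [0.43  0.298 0.115]
lipL [0.634 0.356 0.076]
lipR [0.641 0.295 0.076]
backL [0.511 0.354 0.08 ]
backR [0.526 0.264 0.08 ]
pl_br [0.524 0.245 0.054]
pl_tr [0.644 0.268 0.054]
H_bl [0.44  0.357 0.045]
H_tl [0.626 0.393 0.045]
H_tr [0.649 0.251 0.045]
H_br [0.467 0.215 0.045]
tl [ 0.637 -0.069  0.046]
tr [ 0.662 -0.365  0.046]
br [ 0.554 -0.372  0.046]
bl [ 0.53  -0.075  0.046]
bar [ 0.605 -0.116  0.016]
disc [ 0.598 -0.212  0.018]
rnd [ 0.602 -0.306  0.018]
case c [ 0.596 -0.22   0.046]
case yaw 4.6401863352150805
case_left [ 0.588 -0.123]
[[-0.944  0.329 -0.   ]
 [ 0.329  0.944 -0.001]
 [-0.    -0.001 -1.   ]]
```

```bash
python3 -m crank '[[[-345,-187,0,-27,1],[-345,-187,0,-27,1],[-345,-187,0,-27,1],[-345,-187,0,-27,1],[-345,-187,0,-27,1],[-345,-187,0,-27,1],[-345,-187,0,-27,1],[-345,-187,0,-27,1],[-345,-187,0,-27,1],[-345,-187,0,-27,1],[-345,-187,0,-27,1],[-345,-187,0,-27,1]]]'
python3 - <<'E'
from h import *
import pickle
c=cam('wrist'); pickle.dump(c,open('w1.pkl','wb')); print(c['eye'],att(c)[:,2])
cv2.imwrite('pics/w1.png',cv2.resize(c['image'][:,:,::-1],(800,600)))
E
```

```text
time: 1.3
ee_pos: [0.4687, 0.3017, 0.2224]
eef_rot: [-0.069, 0.998, 0.0, -0.0]
ft_force: [0.2, -0.3, -0.3]
width: 0.087
grip_force: 0.0
[0.40113412 0.29099212 0.38425938] [ 0.24596032  0.0359142  -0.96861431]
```

View pics/w1.png

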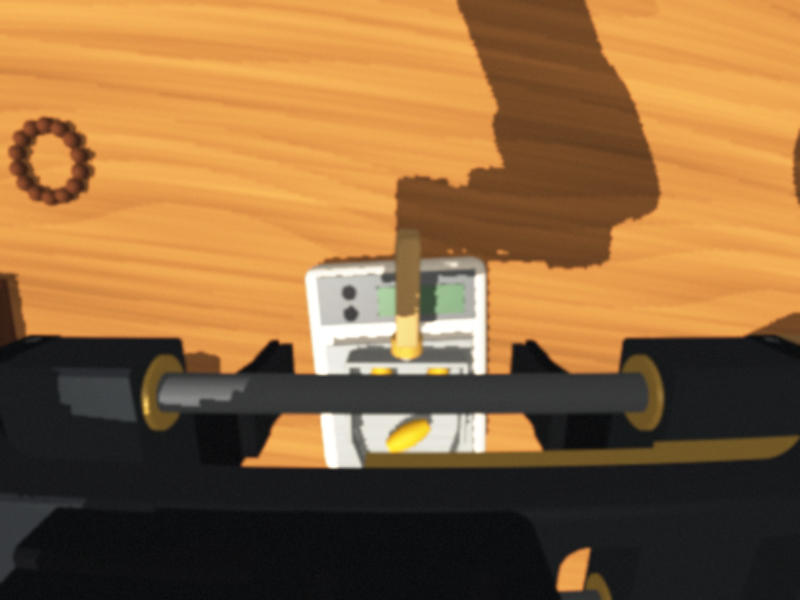

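The wrist view shows the handle from (406,350) to (408,232), between the fingers and roughly parallel to them. The housing's near edge runs from (310,272) to (482,262).

Run:
```python
from h import *
import pickle
c=pickle.load(open('w1.pkl','rb'))
P=lambda u,v,z:np.round(onz(c,u/1.5625,v/1.5625,z),3)
a=P(406,345,.101);b=P(408,232,.115);print(a,b,np.degrees(np.arctan2(*(a-b)[1::-1])), 'H',P(310,272,.045),P(482,262,.045),P(330,465,.054))
s=r.read_state();M=R.from_quat(s['eef_rot']).as_matrix();print(M.round(3))
n=(a-b)/np.linalg.norm((a-b)[:2]); g=np.array([*(b+n*.041)[:2],.094]); print('handle mid est',g,'tool move to TCP (z+19mm below)',M.T@(g-[0,0,.019]-s['ee_pos'])*1000)
```

```text
[0.503 0.309 0.101] [0.424 0.299 0.115] 7.214262039206766 H [0.472 0.228 0.045] [0.446 0.362 0.045] [0.64  0.261 0.054]
[[-0.99  -0.138 -0.   ]
 [-0.138  0.99   0.   ]
 [ 0.     0.    -1.   ]]
handle mid est [0.46467542 0.30414879 0.094     ] tool move to TCP (z+19mm below) [  3.72308427   3.14290633 147.45485247]
```

```bash
python3 -m crank '[[[2,3,40,0,1],[2,3,80,0,1],[2,3,110,0,1],[2,3,130,0,1],[2,3,140,0,1],[2,3,146,0,1],[2,3,146,0,1],[2,3,146,0,1],[2,3,146,0,0.4],[2,3,146,0,0],[2,3,146,0,-0.3],[2,3,146,0,-0.5],[2,3,146,0,-0.6],[2,3,146,0,-0.7],[2,3,146,0,-0.8],[2,3,146,0,-1],[2,3,146,0,-1],[2,3,146,0,-1],[2,3,146,0,-1],[2,3,146,0,-1]]]' 55
```

```text
time: 3.35
ee_pos: [0.4673, 0.3031, 0.0765]
eef_rot: [-0.068, 0.998, 0.0, -0.0]
ft_force: [0.6, 0.2, -0.2]
width: 0.0155
grip_force: 55.0
```

```bash
python3 -m crank '[[[0,0,-2,0,-1],[0,0,-5,0,-1],[0,0,-9,0,-1],[0,0,-14,0,-1],[0,0,-20,0,-1],[0,0,-26,0,-1],[0,0,-30,0,-1],[0,0,-32,0,-1],[0,0,-32,0,-1],[0,0,-32,0,-1]]]' 60
python3 - <<'E'
from h import *
c=cam('scene'); s=r.read_state(); print(s['ft_force'],s['torque'],s['width'])
cv2.imwrite('pics/s1.png',cv2.resize(c['image'][230:370,290:450,::-1],(800,600)[:2] if 0 else (686,600),interpolation=2))
E
```

```text
time: 4.35
ee_pos: [0.4673, 0.303, 0.1084]
eef_rot: [-0.068, 0.998, -0.0, -0.0]
ft_force: [0.5, -0.5, -2.3]
width: 0.0153
grip_force: 60.0
[ 0.35830919  0.09650196 -3.06423548] [ 0.02684879  0.16413042 -0.04920476] 0.01564968710272214
```

View pics/s1.png

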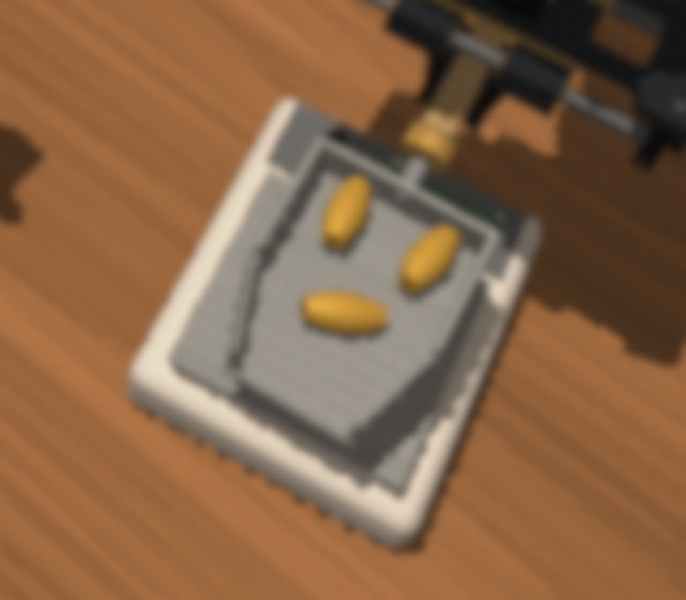

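The lift worked: the scoop is clear of the plate and the three beads haven't moved. The lip corners are at about (235,375) and (350,440) in the crop. Next I raise it further and check its pitch.

```bash
python3 -m crank '[[[0,0,-3,0,-1],[0,0,-8,0,-1],[0,0,-15,0,-1],[0,0,-24,0,-1],[0,0,-35,0,-1],[0,0,-48,0,-1],[0,0,-62,0,-1],[0,0,-77,0,-1],[0,0,-92,0,-1],[0,0,-106,0,-1],[0,0,-119,0,-1],[0,0,-130,0,-1],[0,0,-139,0,-1],[0,0,-146,0,-1],[0,0,-151,0,-1],[0,0,-154,0,-1],[0,0,-155,0,-1],[0,0,-155,0,-1]]]' 60
cat >> h.py <<'E'
def frame(pitch=0,back=.110,s=None):
    s=s or r.read_state(); M=R.from_quat(s['eef_rot']).as_matrix()
    x=-M[:,0]; y=M[:,1]; z=np.cross(x,y); S=np.stack([x,y,z],1)@R.from_euler('y',pitch,degrees=True).as_matrix()
    g=np.array(s['ee_pos'])-M[:,2]*.019
    return lambda p:g+S@(np.array(p)-[-back,0,.040])
E
python3 - <<'E'
from h import *
c=cam('scene')
k=lambda p:(np.array(p)-[230,180])*3
im=cv2.resize(c['image'][180:360,230:480,::-1],None,fx=3,fy=3,interpolation=2)
for p,col in [(0,(0,255,0)),(8,(0,0,255))]:
    f=frame(p)
    for q in [(.06,.031,.003),(.06,-.031,.003),(-.06,.046,.026),(-.06,-.046,.026)]: cv2.circle(im,tuple(k(px(c,f(q))).round().astype(int).tolist()),3,col,-1)
cv2.imwrite('pics/s2.png',im); print(frame()([0,0,0]))
E
```

```text
time: 6.2
ee_pos: [0.4673, 0.303, 0.2633]
eef_rot: [-0.068, 0.998, -0.0, -0.0]
ft_force: [0.1, -1.1, -1.9]
width: 0.0156
grip_force: 60.0
[0.57622764 0.31791674 0.24217952]
```

View pics/s2.png

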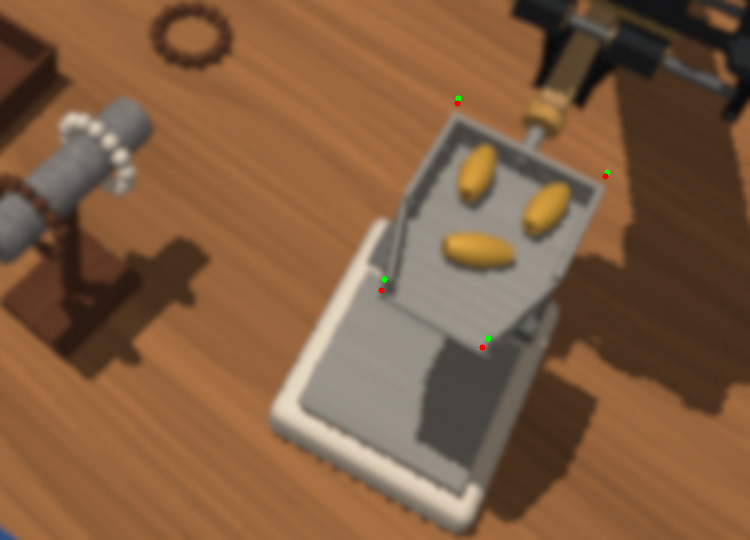

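The scoop is level: the predicted corners are offset from the real ones by the same amount front and back, which is a shift of a few mm and no pitch. I'll carry it to the case's near side with the front pointing into the +y compartment.

```bash
python3 -m crank '[[[2,-7,0,0.1,-1],[6,-19,0,0.2,-1],[11,-37,0,0.4,-1],[17,-58,0,0.6,-1],[24,-85,0,0.8,-1],[33,-113,0,1,-1],[41,-142,0,1.2,-1],[50,-171,0,1.4,-1],[58,-200,0,1.6,-1],[66,-229,0,1.8,-1],[75,-258,0,2,-1],[83,-286,0,2.2,-1],[91,-315,0,2.4,-1],[99,-342,0,2.6,-1],[106,-366,0,2.8,-1],[112,-386,0,3,-1],[117,-404,0,3.1,-1],[121,-416,0,3.2,-1],[123,-424,0,3.3,-1],[124,-428,0,3.3,-1]]]' 60
python3 -m crank '[[[0,0,4,0,-1],[0,0,10,0,-1],[0,0,18,0,-1],[0,0,28,0,-1],[0,0,40,0,-1],[0,0,54,0,-1],[0,0,69,0,-1],[0,0,84,0,-1],[0,0,99,0,-1],[0,0,112,0,-1],[0,0,124,0,-1],[0,0,134,0,-1],[0,0,142,0,-1],[0,0,148,0,-1],[0,0,153,0,-1],[0,0,157,0,-1],[0,0,160,0,-1],[0,0,161,0,-1],[0,0,161,0,-1]]]'
python3 - <<'E'
from h import *
c=cam('scene')
O=(120,120)
im=cv2.resize(c['image'][120:270,120:320,::-1],None,fx=4,fy=4,interpolation=2)
f=frame(0,.113)
for q in [(.06,.031,.003),(.06,-.031,.003),(-.06,.046,.026),(-.06,-.046,.026)]: cv2.circle(im,tuple(((px(c,f(q))-O)*4).round().astype(int).tolist()),3,(0,255,0),-1)
cv2.imwrite('pics/s3.png',im); print(f([0,0,0]),f([.06,0,0]))
E
```

```text
time: 8.25
ee_pos: [0.4023, -0.1385, 0.2635]
eef_rot: [-0.039, 0.999, 0.0, 0.0]
ft_force: [0.1, -0.2, -3.2]
width: 0.0157
grip_force: 60.0
time: 10.15
ee_pos: [0.4028, -0.1378, 0.1025]
eef_rot: [-0.039, 0.999, 0.0, 0.0]
ft_force: [0.5, 1.0, -1.6]
width: 0.0157
grip_force: 60.0
[ 0.51550996 -0.1289653   0.08168078] [ 0.57532374 -0.12424186  0.08169677]
```

View pics/s3.png

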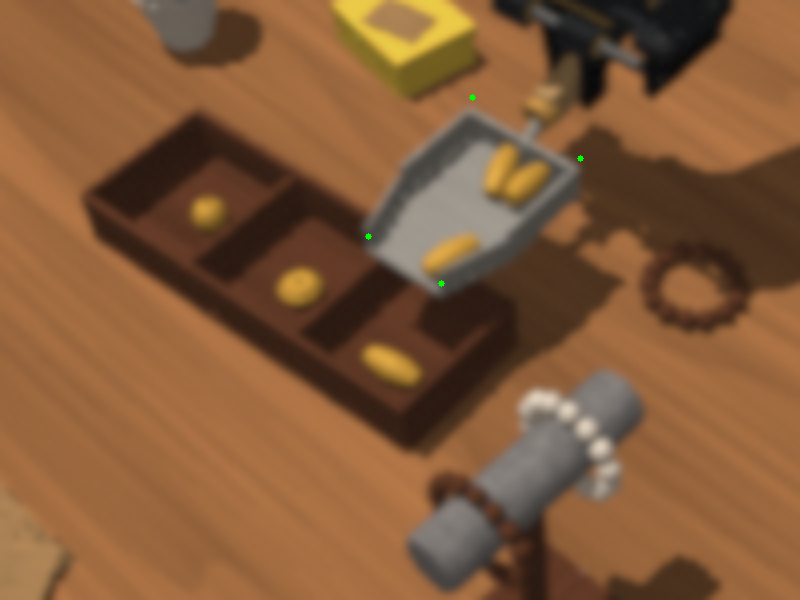

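All three beads are still in the scoop, one of them about 10 mm from the lip at (450,253). The lip is over the +y compartment, centred. I'll lower it gently onto the near wall's rim.

```bash
python3 -m crank '[[[0,0,1,0,-1],[0,0,3,0,-1],[0,0,6,0,-1],[0,0,9,0,-1],[0,0,12,0,-1],[0,0,15,0,-1],[0,0,18,0,-1],[0,0,20,0,-1],[0,0,22,0,-1],[0,0,24,0,-1],[0,0,25,0,-1],[0,0,26,0,-1],[0,0,26,0,-1],[0,0,26,0,-1]]]'
python3 -m crank '[[[0,0,1,0,-1],[0,0,2,0,-1],[0,0,3,0,-1],[0,0,3,0,-1],[0,0,3,0,-1],[0,0,3,0,-1]]]'
python3 -m crank '[[[0,0,1,0,-1],[0,0,2,0,-1],[0,0,3,0,-1],[0,0,3,0,-1],[0,0,3,0,-1],[0,0,3,0,-1]]]'
```

```text
time: 11.6
ee_pos: [0.4028, -0.1378, 0.0766]
eef_rot: [-0.039, 0.999, 0.0, 0.0]
ft_force: [-0.6, 0.3, -2.7]
width: 0.0157
grip_force: 60.0
time: 12.2
ee_pos: [0.4028, -0.1378, 0.0736]
eef_rot: [-0.039, 0.999, 0.0, 0.0]
ft_force: [-0.0, -0.6, -2.4]
width: 0.0157
grip_force: 60.0
time: 12.8
ee_pos: [0.4027, -0.1378, 0.0705]
eef_rot: [-0.039, 0.999, 0.0, -0.0]
ft_force: [0.2, 0.4, -1.9]
width: 0.0152
grip_force: 60.0
```

```bash
python3 -m crank '[[[0,0,1,0,-1],[0,0,1.5,0,-1],[0,0,1.5,0,-1],[0,0,1.5,0,-1]]]'
python3 -m crank '[[[0,0,1,0,-1],[0,0,1.5,0,-1],[0,0,1.5,0,-1],[0,0,1.5,0,-1]]]'
python3 -c "
from h import *
print(r.read_state()['torque'])
c=cam('scene')
cv2.imwrite('pics/s4.png',cv2.resize(c['image'][120:270,120:320,::-1],None,fx=4,fy=4,interpolation=2))"
```

```text
time: 13.2
ee_pos: [0.4028, -0.1378, 0.069]
eef_rot: [-0.039, 0.999, 0.0, 0.0]
ft_force: [-0.7, 1.0, -1.4]
width: 0.0155
grip_force: 60.0
time: 13.6
ee_pos: [0.4029, -0.1379, 0.0676]
eef_rot: [-0.039, 0.999, 0.0, 0.0]
ft_force: [-1.4, 0.8, 1.6]
width: 0.0157
grip_force: 60.0
[0.03417375 0.20188074 0.05188172]
```

Contact with the rim shows as the vertical force rising by about 4 N. I'll loosen the grip and pivot the scoop about the rim.

```bash
python3 -m crank '[[[0,0,0,0,-1],[0,0,0,0,-1],[0,0,0,0,-1],[-1,0,-3,0,-1],[-2,0,-6,0,-1],[-4,0,-12,0,-1],[-5,0,-15,0,-1],[-7,0,-18,0,-1],[-9,0,-23,0,-1],[-9,0,-23,0,-1],[-9,0,-23,0,-1]]]' 12
python3 - <<'E'
from h import *
c=cam('scene'); s=r.read_state(); print(s['torque'],s['width'])
im=cv2.resize(c['image'][120:270,120:320,::-1],None,fx=4,fy=4,interpolation=2)
cv2.imwrite('pics/s5.png',im)
E
```

```text
time: 14.75
ee_pos: [0.4122, -0.1371, 0.0907]
eef_rot: [-0.039, 0.999, -0.0, 0.0]
ft_force: [1.1, 0.3, -0.4]
width: 0.0161
grip_force: 12.0
[ 0.06158283 -0.42638033  0.06501126] 0.016058124485446364
```

View pics/s5.png

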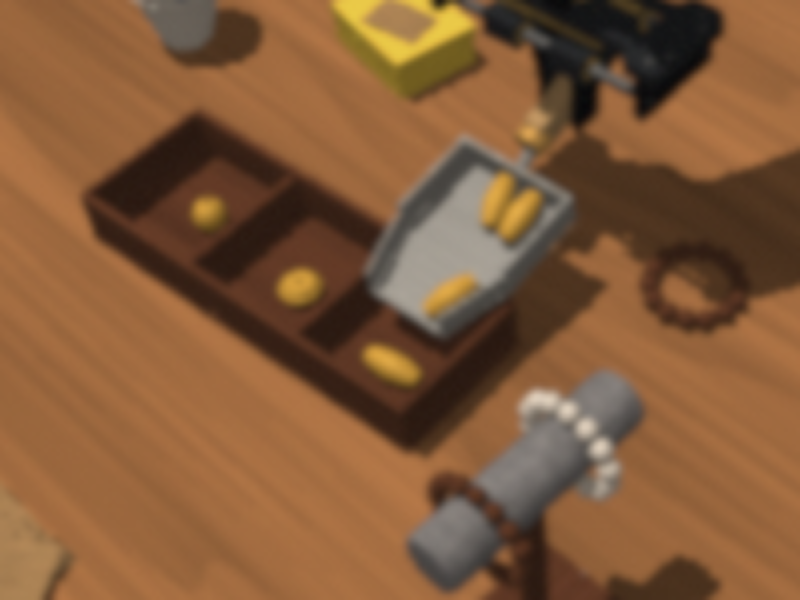

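The scoop is pivoting on the rim at about 10° with the beads still in it. The lip's right corner (368,283) looks close to the divider, so I'll check the lateral centring.

Run:
```python
from h import *
c=cam('scene'); t=cam('top')
S=lambda x,y,z:onz(c,120+x/4,120+y/4,z)
cx=np.array([np.cos(np.radians(4.6)),np.sin(np.radians(4.6)),0]);cy=np.array([-cx[1],cx[0],0]);o=np.array([.588,-.123,0])
pr=lambda n,p:print(n,np.round([(p-o)@cx*1e3,(p-o)@cy*1e3]))
for n,a in dict(lipR=(368,280,.043),lipL=(441,335,.043),caseFarL=(408,430,.046),caseNearL=(516,312,.046),farR=(90,200,.046),nearR=(199,112,.046),div_far=(318,350,.046),backR=(463,138,.09),backL=(575,195,.09)).items(): pr(n,S(*a))
cv2.imwrite('pics/t2.png',cv2.resize(t['image'][125:225,230:330,::-1],None,fx=6,fy=6,interpolation=2))
```

```text
lipR [ -9. -34.]
lipL [-5. 34.]
caseFarL [64. 69.]
caseNearL [-47.  61.]
farR [  58. -231.]
nearR [ -48. -236.]
div_far [ 54. -17.]
backR [-113.  -38.]
backL [-118.   53.]
```

View pics/t2.png

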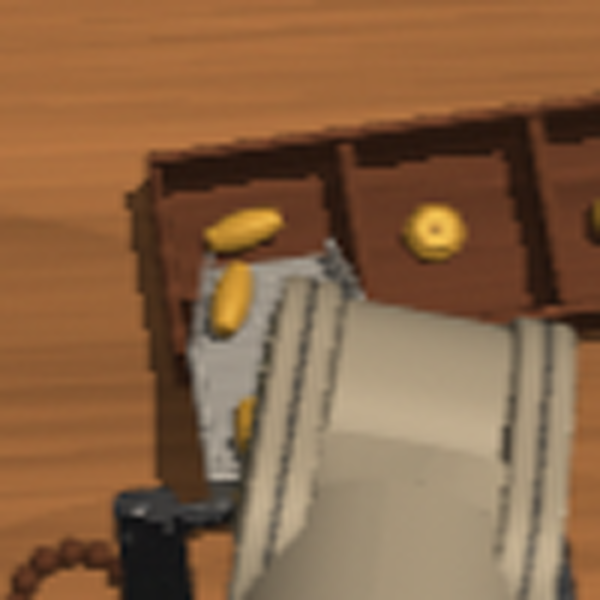

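Run:
```python
from h import *
t=cam('top'); im=t['image'].astype(int)
for v in (164,166,168,170,172): print(v,[(u,*im[v,u]) for u in list(range(256,268))+list(range(282,294))] if v in(168,) else [(u,int(im[v,u].max()-im[v,u].min()),int(im[v,u].sum()//3)) for u in range(256,294)])
cx=np.array([np.cos(np.radians(4.6)),np.sin(np.radians(4.6)),0]);cy=np.array([-cx[1],cx[0],0]);o=np.array([.588,-.123,.046])
for x in (-.03,-.02,-.01): print([px(t,o+x*cx+y*cy).round(1) for y in (.052,.046,-.046,-.052)])
```

```text
164 [(256, 44, 42), (257, 59, 59), (258, 58, 58), (259, 62, 60), (260, 61, 61), (261, 61, 60), (262, 60, 60), (263, 61, 60), (264, 98, 91), (265, 138, 122), (266, 140, 124), (267, 139, 123), (268, 138, 121), (269, 137, 120), (270, 134, 118), (271, 131, 116), (272, 124, 109), (273, 113, 99), (274, 88, 77), (275, 57, 53), (276, 65, 65), (277, 65, 65), (278, 66, 65), (279, 65, 66), (280, 65, 66), (281, 65, 66), (282, 65, 66), (283, 65, 65), (284, 49, 65), (285, 24, 52), (286, 29, 29), (287, 27, 28), (288, 35, 36), (289, 55, 56), (290, 66, 68), (291, 66, 66), (292, 64, 67), (293, 65, 66)]
166 [(256, 46, 46), (257, 65, 66), (258, 68, 69), (259, 62, 62), (260, 63, 62), (261, 63, 63), (262, 63, 62), (263, 53, 53), (264, 43, 42), (265, 72, 64), (266, 87, 75), (267, 87, 74), (268, 83, 72), (269, 72, 62), (270, 56, 48), (271, 49, 44), (272, 55, 52), (273, 66, 65), (274, 66, 65), (275, 65, 65), (276, 64, 64), (277, 65, 65), (278, 65, 64), (279, 64, 66), (280, 64, 66), (281, 65, 66), (282, 65, 65), (283, 59, 65), (284, 31, 83), (285, 18, 98), (286, 23, 72), (287, 28, 30), (288, 30, 30), (289, 51
[... 2036 characters left out ...]
 136, 120), (268, 151, 135), (269, 158, 140), (270, 154, 136), (271, 115, 127), (272, 46, 130), (273, 20, 144), (274, 21, 145), (275, 20, 145), (276, 21, 137), (277, 27, 122), (278, 37, 124), (279, 38, 125), (280, 38, 124), (281, 29, 100), (282, 17, 70), (283, 32, 107), (284, 36, 119), (285, 34, 114), (286, 22, 90), (287, 8, 61), (288, 15, 72), (289, 24, 72), (290, 52, 52), (291, 67, 66), (292, 67, 67), (293, 66, 68)]
[array([258.2, 177.4]), array([260.1, 177.2]), array([290.6, 173.3]), array([292.6, 173. ])]
[array([257.7, 174.2]), array([259.7, 174. ]), array([290.1, 170. ]), array([292.1, 169.8])]
[array([257.3, 171. ]), array([259.2, 170.7]), array([289.6, 166.8]), array([291.6, 166.6])]
```

The top-view pixel profile puts the lip inside the compartment, with about 10 mm clear on the left and 18 mm on the right. I'll continue tipping slowly.

```bash
python3 -m crank '[[[-3,0,-5,0,-1],[-6,0,-11,0,-1],[-6,0,-11,0,-1],[-9,0,-16,0,-1],[-13,0,-21,0,-1],[-13,0,-21,0,-1],[-13,0,-21,0,-1],[-17,0,-26,0,-1],[-21,0,-30,0,-1],[-21,0,-30,0,-1],[-21,0,-30,0,-1],[-25,0,-35,0,-1],[-29,0,-39,0,-1],[-29,0,-39,0,-1],[-29,0,-39,0,-1],[-33,0,-43,0,-1],[-38,0,-47,0,-1],[-38,0,-47,0,-1]]]'
python3 -m crank '[[[-5,0,-4,0,-1],[-10,0,-7,0,-1],[-15,0,-11,0,-1],[-21,0,-14,0,-1],[-26,0,-17,0,-1],[-31,0,-19,0,-1],[-31,0,-19,0,-1],[-31,0,-19,0,-1],[-31,0,-19,0,-1],[-31,0,-19,0,-1],[-31,0,-19,0,-1]]]'
python3 - <<'E'
from h import *
s=r.read_state();print(s['torque'],s['width'])
for n in('top','scene'):
    c=cam(n); cv2.imwrite(f'pics/{n}6.png',c['image'][:,:,::-1])
    h=cv2.cvtColor(c['image'],cv2.COLOR_RGB2HSV); m=cv2.inRange(h,(14,150,110),(30,255,255))
    k,_,st,ce=cv2.connectedComponentsWithStats(m)
    for i in range(1,k):
        if 15<st[i,4]<400: print(n,st[i,4],ce[i].round(),onz(c,*ce[i],.016).round(3))
    im=c['image']; g=((im.max(2).astype(int)-im.min(2))<30)&(im.max(2)>90)
    k,_,st,ce=cv2.connectedComponentsWithStats(g.astype(np.uint8))
    for i in range(1,k):
        if st[i,4]>60: print('   gray',st[i],ce[i].round())
E
```

```text
time: 16.75
ee_pos: [0.4505, -0.1341, 0.1381]
eef_rot: [-0.04, 0.999, -0.0, 0.0]
ft_force: [-0.5, -0.8, -1.4]
width: 0.0158
grip_force: 12.0
time: 17.85
ee_pos: [0.4804, -0.1317, 0.1565]
eef_rot: [-0.039, 0.999, 0.0, 0.0]
ft_force: [-0.1, 0.3, -1.4]
width: 0.0156
grip_force: 12.0
[ 0.03549672  0.09933609 -0.05908523] 0.015647445803027304
top 16 [149. 113.] [0.791 0.261 0.016]
top 44 [333. 160.] [ 0.605 -0.308  0.016]
top 16 [499. 192.] [ 0.478 -0.821  0.016]
top 21 [477. 233.] [ 0.353 -0.731  0.016]
   gray [   0    0  512   31 4986] [237.  10.]
   gray [ 342   57   69   50 2156] [377.  82.]
   gray [195 103  11  10  89] [200. 107.]
   gray [195 114  19  37 374] [201. 133.]
   gray [ 105  154   46   48 1580] [128. 177.]
   gray [259 158   9  20  96] [263. 167.]
   gray [239 181  30 143 456] [253. 254.]
   gray [388 180  27  25 467] [402. 192.]
   gray [112 196  45  24 576] [133. 207.]
   gray [115 206  47  16  75] [140. 215.]
   gray [  0 262  27  44 328] [ 17. 284.]
   gray [219 334  26  50  87] [229. 355.]
scene 20 [221. 111.] [ 0.322 -0.406  0.016]
scene 18 [132. 128.] [ 0.568 -0.
[... 220 characters left out ...]
136  0.016]
scene 43 [220. 217.] [ 0.616 -0.093  0.016]
   gray [178   0  14  29 172] [185.  14.]
   gray [208   0  25  21 202] [220.   8.]
   gray [372  19  18  42 213] [382.  49.]
   gray [220  41  21  39 293] [227.  63.]
   gray [426  47  86  46 834] [471.  71.]
   gray [362  80  30  37 420] [377. 100.]
   gray [151 102  23  31 490] [163. 116.]
   gray [359 106  32  42  88] [373. 132.]
   gray [ 205  155   45   54 1212] [224. 183.]
   gray [  16  170   85   62 2558] [ 58. 199.]
   gray [239 213  41  36 583] [259. 230.]
   gray [223 244  19  18 217] [233. 253.]
   gray [ 329  255   84   91 4234] [371. 300.]
   gray [115 296 151  87 188] [183. 332.]
   gray [321 320  66  37 237] [353. 339.]
```

Run:
```python
from h import *
c=cam('scene');im=c['image'][145:235,185:260]
h=cv2.cvtColor(im,cv2.COLOR_RGB2HSV); m=cv2.inRange(h,(12,130,60),(32,255,255)); g=(im.max(2).astype(int)-im.min(2)<30)&(im.max(2)>60)
for y in range(0,90,2): print(''.join('Y' if m[y,x] else '#' if g[y,x] else '.' for x in range(75)))
```

```text
YYYYYYYYYYYYYYYYYYYYYYYYYYYYYYYYYYYYYYYYYYYYYYYYYYY..............YYYYYYYYYY
YYYYYYYYYYYYYYYYYYYYYYYYYYYYYYYYYYYYYYYYYYYYYYYYYY..........YYYYYYYYYYYYYYY
YYYYYYYYYYYYYYYYYYYYYYYYYYYYYYYYYYYYYYYYYYYYYYYYY.........YYYYYYYYYYYYYYYYY
YYYYYYYYYYYYYYYYYYYYYYYYYYYYYYYYYYYYYYYYYYYYYYYYYYY......YYYYYYYYYYYYYYYYYY
YYYYYYYYYYYYYYYYYYYYYYYYYYYYYYYYYY....YYYYYYYYYYYYYYYYYYYYYYYYYYYYYYYYYYYYY
YYYYYYYYYYYYYYYYYYYYYYYYYYYYYYYY...###....YYYYYYYYYYYYYYYYYYYYYYYYYYYYYYYYY
.YYYYYYYYYYYYYYYYYYYYYYYYYYYYYY...#######....YYYYY...YYYYYYYYYYYYYYYYYYYYYY
.....YYYYYYYYYYYYYYYYYYYYYYYYY..#############.....##.YYYYYYYYYYYYYYYYYYYYYY
........YYYYYYYYYYYYYYYYYYYYY..#####################.YYYYYYYYYYYYYYYYYYYYYY
..........YYYYYYYYYYYYYYYYY...######################...YYYYYYYYYYYYYYYYYYYY
..............YYYYYYYYYYYY...##########################....YYYYYYYYYYYYYYYY
.................YYYYYYYY..###############################....YYYYYYYYYYYYY
.....................YYY..####################################..YYYYYYYYYYY
........................#########################################..YYYYYYYY
....................################
[... 1619 characters left out ...]
YYYYYYYYYYYYYYYY
YYYYYYYYYYYYYYY...............YYYYYYYYYYY.............YYYYYYYYYYYYY........
YYYYYYYYYYYYYYYYYY.............YYYYYYYYY............YYYYYYYYYYYYY..........
YYYYYYYYYYYYYYYYYYYYY...........YYYYYY...........YYYYYYYYYYYYYYY....#....##
YYYYYYYYYYYYYYYYYYYYYYYYY.......................YYYYYYYYYYYYYYYY...########
YYYYYYYYYYYYYYYYYYYYYYYYYYY..................YYYYYYYYYYYYYYYYYYY...########
YYYYYYYYYYYYYYYYYYYYYYYYYYYYYY.............YYYYYYYYYYYYYYYYYYYYY...########
YYYYYYYYYYYYYYYYYYYYYYYYYYYYYYYYY........YYYYYYYYYYYYYYYYYYYYYY...#########
YYYYYYYYYYYYYYYYYYYYYYYYYYYYYYYYYYYY.YYYYYYYYYYYYYYYYYYYYYYYY...###########
YYYYYYYYYYYYYYYYYYYYYYYYYYYYYYYYYYYYYYYYYYYYYYYYYYYYYYYYYYY...#############
```

The pan is empty: it shows only grey and no yellow. I'll grip hard and lift it out while still tilted, so it can't scoop a bead back up.

```bash
python3 -m crank '[[[0,0,0,0,-1],[0,0,0,0,-1],[0,0,0,0,-1],[0,0,-4,0,-1],[0,0,-10,0,-1],[0,0,-20,0,-1],[0,0,-35,0,-1],[0,0,-55,0,-1],[0,0,-80,0,-1],[0,0,-105,0,-1],[0,0,-130,0,-1],[0,0,-155,0,-1],[0,0,-175,0,-1],[0,0,-190,0,-1],[0,0,-200,0,-1],[0,0,-205,0,-1],[0,0,-205,0,-1],[0,0,-205,0,-1]]]' 60
python3 - <<'E'
from h import *
c=cam('scene');im=c['image']
a=im[80:250,140:260,::-1]; t=cam('top')['image'][130:210,240:360,::-1]
cv2.imwrite('pics/v10.png',np.hstack([cv2.resize(a,None,fx=3.3,fy=3.3,interpolation=2),cv2.resize(cv2.resize(t,(396,264),interpolation=2),(396,561))]))
E
```

```text
time: 19.8
ee_pos: [0.4803, -0.1317, 0.3609]
eef_rot: [-0.039, 0.999, 0.0, -0.0]
ft_force: [0.2, -0.7, -1.5]
width: 0.0154
grip_force: 60.0
```

View pics/v10.png

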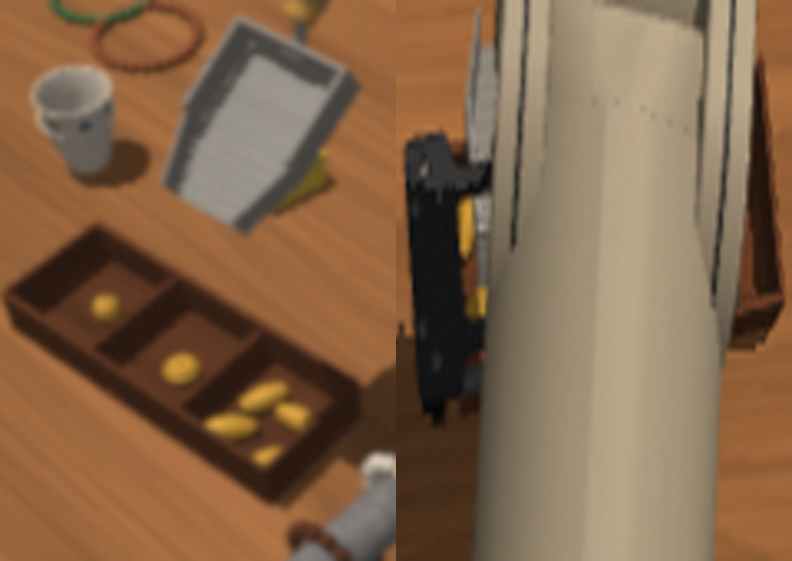

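The compartment at (260,420) now holds four barrel beads. The round and disc beads are untouched and the scoop is empty. Next I measure the scoop's pitch and the plate, which is now in full view.

Run:
```python
from h import *
from scipy.optimize import least_squares
c=cam('scene')
obs=np.array([(165,183),(245,232),(240,18),(357,75)])/3.3+[140,80]
Q=[(.06,-.031,.0),(.06,.031,.0),(-.06,-.046,.026),(-.06,.046,.026)]
def res(a): f=frame(a[0],.112); return np.concatenate([px(c,f(q))+a[1:]-o for q,o in zip(Q,obs)])
s=least_squares(res,[45,0,3]); print(s.x,s.fun.round(1)); print('lip',frame(s.x[0],.112)((.06,0,0)))
t=cam('top'); im=t['image']; roi=im[140:235,95:170].astype(int)
mx,mn=roi.max(2),roi.min(2); white=((mx-mn<45)&(mx>185)).astype(np.uint8); plate=((mx-mn<30)&(mx>110)&(mx<=178)).astype(np.uint8)
for n,m,z in(('white',white,.045),('plate',plate,.054)):
    k,l,st,ce=cv2.connectedComponentsWithStats(m); i=1+st[1:,4].argmax()
    p=np.argwhere(l==i)[:,::-1]+[95,140]
    w=np.array([onz(t,*q,z)[:2] for q in p]); R_=cv2.minAreaRect((w*1000).astype(np.float32)); print(n,st[i,4],R_)
print('old dims')
s=r.read_state();print(R.from_quat(s['eef_rot']).as_matrix().round(3))
for y in range(0,95,3): print(''.join('W' if white[y,x] else '#' if plate[y,x] else '.' for x in range(75)))
```

```text
[23.6026756   2.98742261  5.86946734] [ 0.8  2.5 -2.2  0.1  1.9 -0.7 -0.5 -1.9]
lip [ 0.62130756 -0.12050455  0.2742152 ]
white 385 ((568.16748046875, 286.9719543457031), (153.52569580078125, 167.73150634765625), 81.0062484741211)
plate 1556 ((573.5639038085938, 316.20111083984375), (123.94645690917969, 120.3210220336914), 11.144606590270996)
old dims
[[-0.997 -0.079 -0.001]
 [-0.079  0.997  0.   ]
 [ 0.001  0.    -1.   ]]
...........................................................................
...........................................................................
...........................................................................
...........................................................................
...........................................................................
........................................#########WWWWW.....................
............................#####################.WWWWWW#..................
................##################################WWWWW..#.................
..........W########################################WWWWW.#.......
[... 1058 characters left out ...]
...WWW.#........
................WW.......................................#.##.WW.##........
.................W#.........................#####WWW....#..................
.................WW.............####.WW....##..............................
..................W..###.WW....##..........................................
...........................................................................
...........................................................................
...........................................................................
...........................................................................
...........................................................................
```

Plate centre is (0.5735, 0.316), yaw 11°. The pitch estimate is weak, so I'll carry the scoop over the plate and find the pitch from the height at which the lip touches.

```bash
python3 -m crank '[[[0,10,-10,-1,-1],[-1,30,-15,-2,-1],[-2,60,-15,-2,-1],[-4,95,-15,-3,-1],[-6,130,-15,-3,-1],[-8,165,-15,-4,-1],[-9,200,-15,-4,-1],[-11,235,-15,-5,-1],[-12,270,-15,-5,-1],[-14,305,-15,-6,-1],[-15,340,-15,-6,-1],[-17,370,-15,-6.6,-1],[-18,395,-15,-6.6,-1],[-19,412,-15,-6.6,-1],[-19,422,-15,-6.6,-1],[-19,426,-15,-6.6,-1],[-19,426,-15,-6.6,-1],[-19,426,-15,-6.6,-1]]]' 60
python3 - <<'E'
from h import *
c=cam('scene')
im=c['image']; np.save('s7.npy',im); cv2.imwrite('pics/s7.png',im[:,:,::-1])
s=r.read_state(); print(s['ft_force'])
for p in (15,25,35,45,50):
    f=frame(p,.112); print(p,[px(c,f(q)).round().tolist() for q in [(.06,-.031,.0),(.06,.031,.0),(-.06,-.046,.026),(-.06,.046,.026)]])
g=(im.max(2).astype(int)-im.min(2)<32)&(im.max(2)>60)
for y in range(150,330,4): print(y,''.join('W' if im[y,x].min()>185 else str(min(9,im[y,x].max()//25)) if g[y,x] else '.' for x in range(300,430)))
E
```

```text
time: 21.8
ee_pos: [0.4663, 0.2934, 0.3768]
eef_rot: [-0.096, 0.995, -0.0, 0.0]
ft_force: [-0.2, -0.2, -1.0]
width: 0.0151
grip_force: 60.0
[-0.41877303 -0.27820999 -2.7339347 ]
15 [[370.0, 244.0], [408.0, 263.0], [394.0, 172.0], [451.0, 195.0]]
25 [[371.0, 245.0], [407.0, 263.0], [394.0, 173.0], [450.0, 196.0]]
35 [[373.0, 244.0], [408.0, 260.0], [394.0, 173.0], [450.0, 196.0]]
45 [[376.0, 239.0], [409.0, 255.0], [395.0, 172.0], [450.0, 195.0]]
50 [[377.0, 236.0], [411.0, 252.0], [396.0, 172.0], [450.0, 194.0]]
150 ...............................................................................445...................4............................
154 ......................................................................................445........4................................
158 ..................................................................................................................................
162 ...............................................................................................................................2..
166 ......................................
[... 4792 characters left out ...]
433......................
310 ...........................WW.7665555555555556666665555565555555555555555555555554344332222222222334444443........................
314 ........................WWWW.7655555555555555555555665555555555555555555555555555555555555544333344444433.........................
318 ............................WW...6554555555555555555555555656655555555555555555555555555555555544444433...........................
322 .....................4445556............6554555555555555555555556656555555555555555555555555556....54.............................
326 ...........................44445556.............654455555555555555556666666666555555555555556.....53..............................
```

```bash
python3 -m crank '[[[0,0,10,0,-1],[0,0,25,0,-1],[0,0,45,0,-1],[0,0,65,0,-1],[0,0,85,0,-1],[0,0,105,0,-1],[0,0,125,0,-1],[0,0,140,0,-1],[0,0,152,0,-1],[0,0,160,0,-1],[0,0,165,0,-1],[0,0,168,0,-1],[0,0,168,0,-1],[0,0,168,0,-1]]]' | grep -E "ee|ft"
for i in 1 2 3; do python3 -m crank '[[[0,0,2,0,-1],[0,0,4,0,-1],[0,0,6,0,-1],[0,0,6,0,-1],[0,0,6,0,-1]]]' | grep -E "ee|ft"; done
python3 -c "
from h import *
print(r.read_state()['torque'])"
```

```text
ee_pos: [0.4661, 0.2946, 0.2091]
eef_rot: [-0.097, 0.995, 0.0, 0.0]
ft_force: [-0.4, -0.1, -1.5]
ee_pos: [0.4659, 0.2945, 0.2025]
eef_rot: [-0.097, 0.995, -0.0, -0.0]
ft_force: [-0.1, 0.4, -2.2]
ee_pos: [0.4659, 0.2944, 0.1965]
eef_rot: [-0.097, 0.995, -0.0, -0.0]
ft_force: [-0.3, 0.3, -1.3]
ee_pos: [0.4659, 0.2945, 0.1905]
eef_rot: [-0.097, 0.995, 0.0, -0.0]
ft_force: [-0.1, -0.6, -1.4]
[0.01692207 0.18340877 0.02910876]
```

```bash
for i in 1 2 3 4; do python3 -m crank '[[[0,0,2,0,-1],[0,0,4,0,-1],[0,0,4,0,-1],[0,0,4,0,-1]]]' | grep -E "ee|ft"; python3 -c "
from h import *
print(r.read_state()['torque'])"; done
```

```text
ee_pos: [0.4658, 0.2944, 0.1865]
eef_rot: [-0.097, 0.995, -0.0, -0.0]
ft_force: [0.2, -0.2, -1.7]
[ 0.02631748  0.10273187 -0.05465981]
ee_pos: [0.4658, 0.2944, 0.1825]
eef_rot: [-0.097, 0.995, -0.0, -0.0]
ft_force: [0.4, -0.1, -0.9]
[5.21512309e-05 1.06112327e-01 4.59721445e-02]
ee_pos: [0.4659, 0.2944, 0.1785]
eef_rot: [-0.097, 0.995, -0.0, -0.0]
ft_force: [-0.6, -0.1, -0.4]
[ 0.04624597  0.08580091 -0.06223172]
ee_pos: [0.4658, 0.2945, 0.1745]
eef_rot: [-0.097, 0.995, 0.0, -0.0]
ft_force: [0.3, 0.2, -1.7]
[0.02861962 0.12575559 0.01530956]
```

```bash
for i in 1 2 3 4 5; do python3 -m crank '[[[0,0,2,0,-1],[0,0,4,0,-1],[0,0,4,0,-1],[0,0,4,0,-1]]]' | grep -E "ee|ft"; python3 -c "
from h import *
print(np.mean([r.read_state()['torque'] for _ in range(5)],0).round(3))"; done
```

```text
ee_pos: [0.4658, 0.2945, 0.1705]
eef_rot: [-0.097, 0.995, -0.0, -0.0]
ft_force: [-0.4, 0.1, -0.8]
[-0.002  0.096  0.051]
ee_pos: [0.4658, 0.2944, 0.1665]
eef_rot: [-0.097, 0.995, -0.0, -0.0]
ft_force: [0.2, 0.9, -1.3]
[ 0.026  0.164 -0.003]
ee_pos: [0.4663, 0.2949, 0.1637]
eef_rot: [-0.097, 0.995, 0.001, 0.001]
ft_force: [-4.2, -0.3, 6.8]
[-0.222  0.159 -0.072]
ee_pos: [0.4663, 0.2952, 0.16]
eef_rot: [-0.097, 0.995, 0.001, 0.001]
ft_force: [-4.7, -0.8, 9.4]
[-0.097  0.302 -0.065]
ee_pos: [0.4663, 0.2953, 0.1559]
eef_rot: [-0.097, 0.995, 0.001, 0.001]
ft_force: [-4.9, 0.2, 7.8]
[-0.024  0.286  0.008]
```

The lip touched at a TCP height of about 0.165, so the pitch is about 34°. I'll loosen the grip and lower along an arc so the scoop levels itself on the plate.

```bash
python3 -m crank '[[[0,0,0,0,-1],[0,0,0,0,-1],[0,0,0,0,-1],[5,0,6,0,-1],[10,0,12,0,-1],[14,0,18,0,-1],[19,0,24,0,-1],[23,0,31,0,-1],[27,0,37,0,-1],[30,0,44,0,-1],[33,0,51,0,-1],[36,0,58,0,-1],[38,0,64,0,-1],[40,0,69,0,-1],[41,0,73,0,-1],[42,0,76,0,-1],[42,0,76,0,-1],[42,0,76,0,-1]]]' 7
python3 - <<'E'
from h import *
t=cam('top');c=cam('scene');cv2.imwrite('pics/t8.png',t['image'][:,:,::-1])
s=r.read_state();print(s['torque'],s['width'])
f=frame(0,.112);print('pan mid',f((0,0,0)))
P=[(.06,-.031,.0),(.06,.031,.0),(-.06,-.046,.026),(-.06,.046,.026)]
print([px(c,f(q)).round().tolist() for q in P],'top',[px(t,f(q)).round(1).tolist() for q in P])
im=c['image'];g=(im.max(2).astype(int)-im.min(2)<32)&(im.max(2)>60)
for y in range(220,360,3): print(y,''.join('W' if im[y,x].min()>185 else str(min(9,im[y,x].max()//20)) if g[y,x] else '.' for x in range(310,430)))
E
```

```text
time: 30.15
ee_pos: [0.4245, 0.2863, 0.0785]
eef_rot: [-0.097, 0.995, -0.0, -0.0]
ft_force: [-0.7, -1.2, -1.1]
width: 0.016
grip_force: 7.0
[-0.01272942  0.10681362  0.010681  ] 0.015721217091938036
pan mid [0.53452606 0.30800113 0.057633  ]
[[350.0, 302.0], [378.0, 317.0], [368.0, 250.0], [408.0, 269.0]] top [[136.2, 167.9], [116.1, 172.9], [146.4, 203.7], [115.3, 211.3]]
220 ...............................................................444555.........3.........................................
223 .....................................................................444.4..............................................
226 ........................................................................................................................
229 ......................................................................................334444............................
232 ........................................................................................33444444333.....................
235 .............................................................................................33
[... 4450 characters left out ...]
..55666778......WWW....87666678.....6......................................
346 .....................................................56667788......WWW.........76.......................................
349 .........................................................566666788......WWW...7.........................................
352 ...............................................................56666778.....86..........................................
355 ....................................................................55666655............................................
358 ........................................................................................................................
```

```bash
python3 -m crank '[[[0,0,1,0,-1],[0,0,2,0,-1],[0,0,2.5,0,-1],[0,0,2.5,0,-1],[0,0,2.5,0,-1]]]' 4
python3 -m crank '[[[0,0,0,0,-1],[0,0,0,0,-1],[0,0,0,0,-1],[0,0,0,0,-1],[0,0,-2,0,-1],[0,0,-5,0,-1],[-3,0,-5,0,-1],[-8,0,-5,0,-1],[-15,0,-5,0,-1],[-22,0,-5,0,-1],[-30,0,-5,0,-1],[-36,0,-5,0,-1],[-40,0,-5,0,-1],[-40,0,-5,0,-1],[-40,0,-5,0,-1],[-40,0,-3,0,-1],[-40,0,-2,0,-1],[-40,0,-2,0,-1]]]' 60
python3 - <<'E'
from h import *
t=cam('top'); im=t['image'];f=frame(0,.112);print(f((0,0,0)))
P=[(.06,-.031,.022),(.06,.031,.022),(-.06,-.046,.026),(-.06,.046,.026)]
print('scoop model px',[px(t,f(q)).round(1).tolist() for q in P])
a=np.radians(11.1);o=np.array([.5735,.316,.054]);X=np.array([np.cos(a),np.sin(a),0]);Y=np.array([-X[1],X[0],0])
print('plate px',[px(t,o+.06*i*X+.06*j*Y).round(1).tolist() for i,j in((1,-1),(1,1),(-1,-1),(-1,1))])
for y in range(150,208,2): print(y,''.join('%2d'%(min(99,im[y,x].max()//5)) if int(im[y,x].max())-im[y,x].min()<32 else ' .' for x in range(102,156)))
E
```

```text
time: 30.75
ee_pos: [0.4246, 0.2864, 0.0761]
eef_rot: [-0.097, 0.995, 0.0, -0.0]
ft_force: [-1.4, 0.1, 0.3]
width: 0.0156
grip_force: 4.0
time: 32.55
ee_pos: [0.4636, 0.2941, 0.0779]
eef_rot: [-0.097, 0.995, -0.0, -0.0]
ft_force: [-0.2, 0.0, -1.4]
width: 0.0152
grip_force: 60.0
[0.5736203  0.31568161 0.05693755]
scoop model px [[131.8, 153.5], [111.4, 158.5], [143.9, 190.5], [113.0, 198.1]]
plate px [[143.4, 153.6], [104.8, 163.1], [150.9, 191.4], [111.5, 201.1]]
150  . . . . . . . . . . . . . . . . . . . . . . . . . . . . . . . . . . . . . . . . . . . . . . . . . . . . . .
152  . . . . . . . . . . . . . . . . . . . . . . . . . . . . . . . . . . . . . . . . . . . . . . . . . . . . . .
154  . . . . . . . . . . . . . . . . . . . . . . . . . . . . . .2825 . . . . . .31313034 . . . . . . . . . . . .
156  . . . . . . . . . . . . . . . . . . . . . . . .313131313125162524262930303030303031 . . . . . . .26 . . . .
158  . . . . . . . . . .21 . . . .31313131313131313131313130303029232523263131313130303136 . . . . . .28 . . . .
160  . . . . . . . . .331717273232313131313030303030313131313131302
[... 1944 characters left out ...]
 9 8 8 8 9 9 9 9 91126
196  . . . . . . . . .23 .19191919191919191822 .1916 6 3 4 4 4 4 3 2 2 2 2 4 8 8 8 8 9 9 8 9 9 9 9 9 9 9 9 9 8 5
198  . . . . . . . . . .2322231919191919181722 .1913 5 2 4 4 4 4 3 2 2 2 2 2 7 8 9 9 9 8 9 9 9 9 9 9 9 9 9 9 910
200  . . . . . . . . . . .232120202019191919 . .13 8 6 3 4 4 4 4 4 2 2 2 2 2 6 8 9 9 9 9 9 9 9 9 9 9 9 9 9 9 911
202  . . . . . . . . . . .232321202021201921 .221414 5 3 4 3 4 4 4 3 2 2 1 2 4 8 8 8 9 9 9 9 9 8 9 9 9 9 9 9 9 9
204  . . . . . . . . . . . .2323212017151521 .1511 6 2 4 4 5 5 5 4 3 2 2 2 2 2 7 9 9 9 9 9 9 9 9 9 9 9 9 9 71318
206  . . . . . . . . . . . . .232321201723 .1311 7 3 3 4 4 4 4 5 5 4 3 2 2 2 2 4 8 9 9 9 9 8 9 9 9 9 9 9 9 9 9 9
```

The scoop is centred on the plate in the top-view pixels: lip corners at (132,155) and (112,159), as predicted. I'll set it down, release and retreat.

```bash
python3 -m crank '[[[0,0,1,0,-1],[0,0,1.5,0,-1],[0,0,2,0,-1],[0,0,2,0,-1]]]' 10
python3 -m crank '[[[0,0,0,0,-1],[0,0,0,0,-1],[0,0,0,0,-0.6],[0,0,0,0,-0.5],[0,0,0,0,-0.4],[0,0,0,0,-0.2],[0,0,0,0,0],[0,0,0,0,0.4],[0,0,0,0,0.8],[0,0,0,0,0.8],[0,0,0,0,0.8],[0,0,-3,0,0.8],[0,0,-10,0,0.8],[0,0,-25,0,0.8],[0,0,-50,0,0.8],[0,0,-80,0,0.8],[0,0,-115,0,0.8],[0,0,-150,0,0.8],[0,0,-150,0,0.8],[0,0,-150,0,0.8]]]' 4
python3 - <<'E'
from h import *
c=cam('scene');t=cam('top');cv2.imwrite('pics/end_s.png',c['image'][:,:,::-1])
im=c['image'].astype(int); print('plate area diff vs start',[np.abs(im[a:b,e:f]-__import__('pickle').load(open('scene0.pkl','rb'))['image'][a:b,e:f].astype(int)).mean().round(1) for a,b,e,f in((250,360,315,420),(205,300,220,290),(100,140,145,180),(105,145,200,245),(175,210,275,310))])
im=t['image']
for y in range(152,206,3): print(y,''.join('%2d'%(min(99,im[y,x].max()//5)) if int(im[y,x].max())-im[y,x].min()<32 else ' .' for x in range(102,156)))
h=cv2.cvtColor(im,cv2.COLOR_RGB2HSV); m=cv2.inRange(h,(14,150,110),(30,255,255))[135:200,250:360]
k,_,st,ce=cv2.connectedComponentsWithStats(m)
for i in range(1,k):
    if st[i,4]>8: print(st[i,4],onz(t,*(ce[i]+[250,135]),.016).round(3))
E
```

```text
time: 33.0
ee_pos: [0.4639, 0.2943, 0.0763]
eef_rot: [-0.097, 0.995, 0.0, 0.0]
ft_force: [-3.3, -1.3, 5.8]
width: 0.016
grip_force: 10.0
time: 35.0
ee_pos: [0.4643, 0.2943, 0.2271]
eef_rot: [-0.097, 0.995, 0.001, 0.001]
ft_force: [-0.7, -0.5, -0.8]
width: 0.078
grip_force: 0.0
plate area diff vs start [np.float64(12.5), np.float64(4.1), np.float64(4.0), np.float64(4.4), np.float64(3.7)]
152  . . . . . . . . . . . . . . . . . . . . . . . . . . . . . . . . . . . . . . . . . . . . . . . . . . . . . .
155  . . . . . . . . . . . . . . . . . . . . . . . . . . . .3126222424303131313030303032 . . . . . .29 . . . . .
158  . . . . . . . . . .21 . . . . .303131313131313131313130303029232524263131313131303036 . . . . . .28 . . . .
161  . . . . . . . . .31171726313131313030313131313131313131303030302320232429313131313131 . . . . . . .26 . . .
164  . . . .31303030302716183131313131303030313131313131313131313030303022212423293131313134 . . . . . .27 . . .
167  . . . .3531313131201621323131313131303030313131313131313131303030303122253122283130303133 . . . . . .26 . .
170  9 7 5 4 4 4 4 5 91617273232
[... 779 characters left out ...]
 4 4 4 3 2 2 2 2 2 2 3 6 8 8 8 9 8 8 8 8 8 9 8 8 8 8 8 8 8 911 6 91314223026231820 . . . . .
194  7 3 1 2 4 4 4 4 4 4 4 4 3 2 2 2 2 2 2 5 8 8 8 8 8 8 8 8 8 8 8 8 8 8 9 8 8 8 911 923 . . . . . . . . . . . .
197  1 1 3 4 4 4 4 4 4 4 4 4 3 2 1 2 1 1 2 3 6 8 8 8 8 8 8 8 8 8 8 8 8 8121611 91011 7233325222222222222222222 .
200  8 4 4 4 4 4 4 4 4 4 4 4 4 2 2 1 1 2 2 2 4 5 5 4 3 3 4 4 6 8 8 8 8 8 8 9 9 9 9 8 5 3 5 6 5 61622222222222222
203 2117 8 3 2 2 2 2 3 6111321202731 . .322918 8 6 8 8 8 8 8 7 4 4 5 3 3 710 8 5 2 1 1 1152122212222222222222222
73 [ 0.616 -0.088  0.016]
69 [ 0.616 -0.135  0.016]
45 [ 0.604 -0.308  0.016]
77 [ 0.6   -0.212  0.016]
69 [ 0.578 -0.138  0.016]
69 [ 0.574 -0.1    0.016]
```

```bash
python3 -c "
from bench import r
print(r.close_job())"
```

```text
the job is handed in; nothing more can be done
None
```

I tipped all three barrel beads into the +y compartment with the stock barrel, set the empty scoop back in the middle of the scale plate, released it and handed the job in at about 35 s. The scoop reached only about 34° of tilt instead of the planned 50°, so the lip was higher than planned, up to about 40 mm above the compartment floor. The other beads stayed where they were, and I saw no sign that the stand, cups, gift box or bracelet had moved.

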